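Index and lock the heel-trimming turntable

TASK

Lock the heel-trimming turntable: take the steel lock pin from its wooden block, turn the square plate clockwise (seen from above) until the hole in the plate stands over the hidden hole in the index ring below it, and push the pin through both holes past the spring ball until its head sits on the plate. Leave the pin there, and leave the whetstone, the wax tin and the thread spool standing where they are.

Things in the scene. Friction and masses are not known exactly. Their poses are not given: they have to be found in the camera images.
- pin_head (a point): Lock pin, plain steel, about 90 g, upright in its block. Shaft 12 mm across, 45 mm long, foot tapered over the last 5 mm to 6 mm across; above it a ribbed round head 22 mm across, 32 mm high, whose underside rests on the block. This point is the head's centre: 16 mm above its underside, 16 mm below its flat top, 61 mm above the foot; z runs up along the pin.
- pin_block: Fixed wooden parking block for the pin, 56x56 mm, 50 mm high, with an upright 14 mm bore; origin at the centre of its underside.
- plate_hole (a point): Centre of the mouth of the hole (14 mm, through, chamfer 1.5 mm) in the turntable's square aluminium plate, 160x160x16 mm, its top 76 mm above the bench, a shoe heel strapped on its middle (to 34 mm above the plate). The hole is 60 mm from the upright turning axis; x here runs from the hole to the axis and on to the knob, z up.
- turntable_base: Fixed round housing under the plate, 190 mm across; origin on the turning axis, at the bench. Inside, 2 mm below the plate, is a flat steel track with one hole, 14 mm, 60 mm from the axis, hidden by the plate. Its angle is given nowhere: 0.2 to 1.4 rad clockwise (from above) of where the plate hole starts. Elsewhere a pin in the plate hole stands on the track, 27 mm short of home.
- turn_plate (a joint): Turn of the plate, rad; grows counter-clockwise from above, starts at 0.55 to 1.05, stops at -0.6 and 1.2. About 2 N at the knob turns it; it stays where left. A pin standing loose in the plate hole travels with it and, turned slowly over the track hole, drops 12 to 20 mm on to a spring ball and pins the plate; from there 5 to 15 N of push takes it home.
- plate_knob (a point): Grip point of the black round turning knob that stands on the plate opposite the hole, 60 mm from the turning axis (120 mm from the hole). The knob is 20 mm in diameter at this height, 58 mm high; this point is 45 mm above the plate top, 13 mm below the knob's top. It does not spin by itself.
- wax_tin_mid (a point): Round wax tin, 76 mm diameter, 52 mm high, a bystander; point at its centre.
- thread_spool_mid (a point): Spool of pale thread, 44 mm diameter, 60 mm high, upright, a bystander; point at its centre.
- whetstone_mid (a point): Grey whetstone, 46x135x24 mm, lying, a bystander; point at its centre.
Things that resemble listed ones, but are neither listed nor needed, are in the scene too. Of the things like the part that bears pin_head, leave any that is green; of the rest the smaller one is meant.

How it is judged (in metres and radians):
At the end, for the whole second after the job is handed in: The pin is upright in the plate hole (within 5 mm of its centre, 0.15 rad of upright) with its head down on the plate (within 3 mm), which is only possible through both holes; the plate is at rest and the pin released (z of pin_head in the frame of plate_hole between 0.01 and 0.019 m and horizontal distance between pin_head and plate_hole below 0.005 m and angle between pin_head's own z axis and vertical below 0.15 rad and velocity of joint turn_plate between -0.02 and 0.02 rad/s); the robot touches nothing.
It fails at once if the wax tin, thread spool or whetstone is moved more than 25 mm (distance of any of wax_tin_mid, thread_spool_mid, whetstone_mid from where it was at the start of the episode above 0.025 m).
It also fails if it takes over 70 s, if anything falls off the work surface, if the arm or the gripper's body presses on something with over 40 N, if the wrist force passes 120 N, or if a joint passes its speed limit or range.

ROBOT

A 7-joint arm with a two-finger parallel gripper is mounted at the origin on a cart in front of the work surface, level with it; the furniture and walls round the work are solid. World frame = base frame: x ahead of the robot, y to its left, z up, the work surface at z = 0. Lengths are in m, angles in degrees, forces in N, time in s.
With the tool pointing down it reaches from about 0.425 to 0.875 m from the base axis. Payload 4.7 kg.
Tool frame: the origin (TCP) lies at the very end of the fingers, on their centre line; the grasp point (between the pads) lies 19 mm behind it (env.grip_point_offset is the distance from the TCP to the grasp point, in m); z points along the fingers, y is the line along which they close (so a half turn about z gives the same grasp; the last joint's range is limited). The gripper opens to 87 mm and grips with 3 to 60 N. Pads are 19 mm wide; open, the fingers measure 117 mm over their backs; the gripper's body (75 mm by 190 mm) begins 51 mm behind the grasp point.
Start: joints at [76.553, 18.392, -4.016, 83.108, 1.295, 78.541, -3.26], TCP at [0.16, -0.63, 0.223] pointing down, gripper open.
Joint ranges: [-163.93, 163.93], [-17.29, 119.83], [-79.2, 71.16], [3.27, 140.29], [-89.18, 269.18], [5.43, 117.66], [-154.24, 154.24]. Speed limits (degrees/s): [147.25, 147.25, 180, 180, 180, 180, 180].

INTERFACE

Orientations are given as [roll, pitch, yaw] about the fixed x, y, z axes, in that order (R = Rz(yaw) Ry(pitch) Rx(roll)).
In Python, from cell import env gives the robot as it stands.
- The arm moves only by the tool jog_arm, never from a script. Its argument "motion" is a list of rows, each an object of numbers: "x", "y", "z": the shift along the tool's x, y, z in cm; "ax", "ay", "az": the turn, a rotation vector about the tool's x, y, z in degrees. In form: [{"x": .., "y": .., "z": .., "ax": .., "ay": .., "az": ..}, ...]. A call has exactly 5 rows; each row shifts and turns the commanded pose from where the row before left it, along the tool's axes as they then stand; what a row does not reach is not made up. A row lasts 1/10 s, in which the tool goes at most 50 mm and 8.59 degrees, less where a joint would pass 70% of its speed; a pose out of reach is approached as far as the arm can. A call is refused whole if a number of a shift passes 5 or a number of a turn 8.59, either way. A call with a gripper value outside its range is refused whole. "claw" is the gripper command: -1 is shut, 1 is fully open, values between are in proportion, set as the call begins (left out, the last holds). The fingers move at their own pace and stop on an object; "squeeze" is the grip in N (left out, the last holds). Time passes only in rows, so rows that do not move let the fingers close, or fill a call up. It gives the time, the measured TCP pose, the force, the opening and the grip force at its end, in the units of the state.
- env.get_obs(): the state, without advancing time (a new reading comes with each control period).
- env.read_camera(name): name is "side" or "top" or "wrist"; returns the picture (384x512x3 uint8, red, green, blue); there is no depth.
- env.camera_params(name): a dict with "fx", "fy", "cx", "cy" (pixels), "extrinsics" (4x4, takes a point from world to camera coordinates). Camera axes: x right, y up, looking along -z (the intrinsics and any distortion apply to the point x, -y, -z); pixel columns grow to the right and rows downward; lengths in m; the calibration is good to about 2 mm. The wrist camera is an equidistant fisheye: a pixel r from the principal point sees the ray r / f radians off the axis. A picture is of the moment at which its call begins: read the wrist's pose just before it. camera_params takes no time and is no camera call; for the wrist camera it gives the pose at the moment of the call.
- env.sign_off(): hands the job in; it is judged then, once.
The state is a dict: "time_s": time; "qpos": joint angles; "joint_velocities": joint speeds; "effort": joint torques, N m; "tool_pos": TCP position; "tool_rot": TCP orientation; "force": force on the tool from outside, world axes, zero at the start; "wrist_torque": the same for the moment, N m; "grip_width": finger opening in m; "grasp_force": force on a finger pad.
Only numpy, scipy, OpenCV 4.12 (cv2) and the standard library are available. Lean on these libraries where they do the work, as an engineer would, in place of code of your own. Each camera call takes 0.05 s, during which the arm holds its last target. There are 200 camera calls.

## Working session

There is one attempt and no reset: what is moved stays moved. The work goes in short steps, Python scripts to look and compute and a tool call to move; the robot and the scene stay as the last step left them, time stands still between calls to the robot, and variables do not carry over. Pictures are saved under pics/ and viewed, at most 10 in all, crops included, and the job is handed in when it is done.

Besides the shell and the picture viewer there is one more tool, called after "Emit:" as name(argument=value, ...), one argument or row to a line, values as JSON. jog_arm: Moves the arm, as the interface text tells. Its arguments: {"type":"object","properties":{"motion":{"type":"array"},"claw":{"type":"number"},"squeeze":{"type":"number"}},"required":["motion"]}

```bash
mkdir -p pics
cat > h.py <<'E'
import numpy as np,cv2
from cell import env
from scipy.spatial.transform import Rotation as R
def snap(n,f):
    p=env.camera_params(n); im=env.read_camera(n); cv2.imwrite(f'pics/{f}.png',im[:,:,::-1]); return im,p
def ray(n,p,u,v):
    E=np.array(p['extrinsics']); x=(u-p['cx'])/p['fx'];y=(v-p['cy'])/p['fy']
    if n=='wrist':
        r=np.hypot(x,y); s=np.sin(r)/r if r>1e-9 else 1; d=np.array([x*s,-y*s,-np.cos(r)])
    else: d=np.array([x,-y,-1.])
    Rm=E[:3,:3]; return -Rm.T@E[:3,3], Rm.T@d
def atz(n,p,u,v,z):
    c,d=ray(n,p,u,v); return c+d*(z-c[2])/d[2]
def proj(n,p,X):
    E=np.array(p['extrinsics']); c=E[:3,:3]@np.array(X)+E[:3,3]; x,y,z=c[0],-c[1],-c[2]
    if n=='wrist':
        h=np.hypot(x,y);t=np.arctan2(h,z);x,y=x/h*t,y/h*t
    else: x,y=x/z,y/z
    return p['cx']+p['fx']*x,p['cy']+p['fy']*y
E
python3 - <<'E'
from h import *
o=env.get_obs(); print(o); print(env.grip_point_offset)
a=[]
for n in ['top','side']:
    im,p=snap(n,n+'0'); print(n,p); a.append(im)
E
```

```text
{'time_s': 0.0, 'qpos': array([76.5526972 , 18.43666979, -4.01665906, 83.17678592,  1.29548792,
       78.53947086, -3.25932695]), 'joint_velocities': array([ 0.07387316, -0.0884888 , -0.08690329,  0.00635369,  0.01828905,
        0.03519378, -0.01480803]), 'effort': array([ 2.57635120e-04, -4.91281378e+01, -4.03906172e-01, -3.12524414e+01,
       -6.40070345e-02,  4.38169297e-02,  1.76321860e-04]), 'tool_pos': array([ 0.15987787, -0.62945264,  0.22147224]), 'tool_rot': array([-1.79892350e+02,  5.94019633e-03,  1.42589401e+01]), 'force': array([-0.76979153, -0.02581522,  0.29266109]), 'wrist_torque': array([-0.0082278 ,  0.01691454, -0.00109639]), 'grasp_force': 0.0, 'grip_width': 0.08654019504885527}
0.0187
top {'fx': 383.48115061325177, 'fy': 383.48115061325177, 'cx': 259.2950894469573, 'cy': 189.16484339958035, 'extrinsics': array([[ 0.02066902, -0.99970099,  0.01306594, -0.09576554],
       [ 0.98437372,  0.02263453,  0.17463121, -0.49165462],
       [-0.17487473,  0.00925231,  0.98454722, -1.05606239],
       [ 0.        ,  0.        ,  0.        ,  1.        ]])}
side {'fx': 346.7762525015093, 'fy': 346.7762525015093, 'cx': 254.2186784501651, 'cy': 195.73054229745955, 'extrinsics': array([[ 0.99910458, -0.03907395, -0.01622545, -0.50797307],
       [ 0.03617078,  0.58990556,  0.80666171, -0.04086434],
       [-0.02194797, -0.80652629,  0.59079068, -0.97990607],
       [ 0.        ,  0.        ,  0.        ,  1.        ]])}
```

View pics/top0.png

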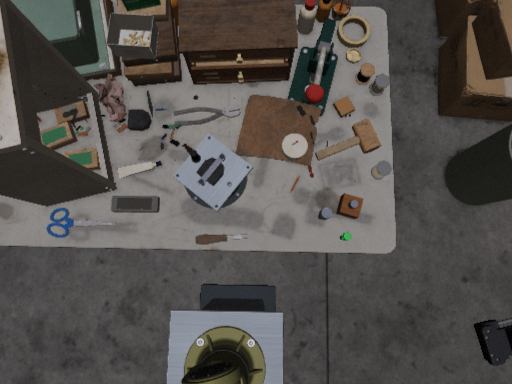

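View pics/side0.png

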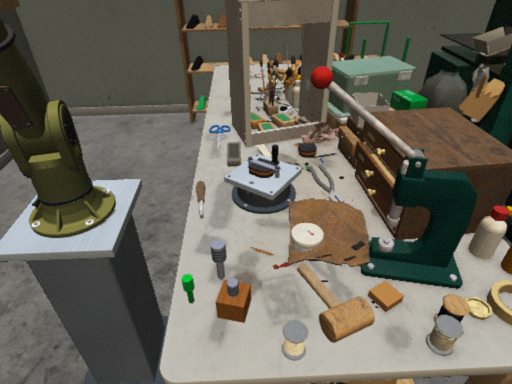

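Run:
```python
import cv2,numpy as np
t=cv2.imread('pics/top0.png');s=cv2.imread('pics/side0.png')
a=cv2.resize(t[130:220,165:265],(500,450),interpolation=cv2.INTER_CUBIC)
b=cv2.resize(t[185:245,310:370],(300,300),interpolation=cv2.INTER_CUBIC)
c=np.zeros((600,800,3),np.uint8);c[:450,:500]=a;c[:300,500:]=b
d=cv2.resize(s[230:330,175:265],(270,300),interpolation=cv2.INTER_CUBIC);c[300:600,500:770]=d
cv2.imwrite('pics/c0.png',c)
```

```text
(no output)
```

View pics/c0.png

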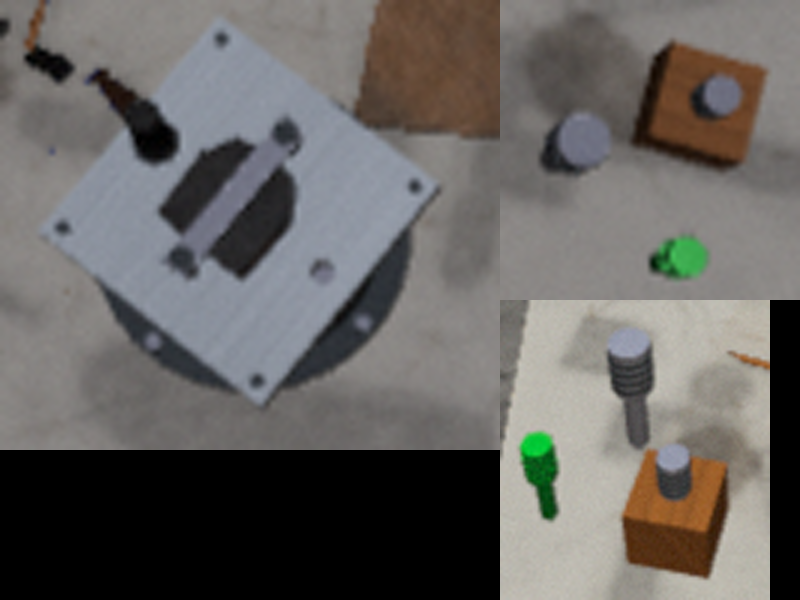

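Run:
```python
from h import *
p=env.camera_params('top')
pin=atz('top',p,354,204.4,.082);hole=atz('top',p,229.4,184,.076)
cor=[atz('top',p,165+u/5,130+v/5,.076) for u,v in[(221,18),(440,187),(262,407),(38,231)]]
print(pin,hole,np.array(cor),np.mean(cor,0))
c=np.mean(cor,0);k=2*c-hole;print('r',np.linalg.norm(c-hole),'knob',k)
for z in(.076,.121,.134):k[2]=z;u,v=proj('top',p,k);print((u-165)*5,(v-130)*5)
d=hole-c;print('ang',np.degrees(np.arctan2(d[1],d[0])))
s=env.camera_params('side')
print(atz('side',s,175+(674-500)/3,230+(458-300)/3,.082))
# block edges: top corners
b=np.array([atz('top',p,310+(u-500)/5,185+v/5,.05) for u,v in[(672,42),(766,70),(738,166),(650,132)]]);print(b,b.mean(0))
for n,u,v in[('big',582,140),]:print(atz('top',p,310+(u-500)/5,185+v/5,.1))
print(atz('top',p,135,204,.024))
```

```text
[ 0.45021133 -0.3465961   0.082     ] [ 0.50062543 -0.00110533  0.076     ] [[ 0.64553086  0.06144217  0.076     ]
 [ 0.54964023 -0.0657362   0.076     ]
 [ 0.42316384  0.02923711  0.076     ]
 [ 0.51911113  0.15802861  0.076     ]] [0.53436151 0.04574292 0.076     ]
r 0.0577311208173142 knob [0.5680976  0.09259117 0.076     ]
159.65103339975371 148.5488061354097
147.3971902558938 127.69475463188115
143.6595158098072 121.33383957143622
ang -125.75819411069531
[ 0.45570881 -0.35069837  0.082     ]
[[ 0.48585112 -0.32814182  0.05      ]
 [ 0.47089309 -0.38156592  0.05      ]
 [ 0.41567151 -0.36422851  0.05      ]
 [ 0.43387939 -0.31471119  0.05      ]] [ 0.45157378 -0.34716186  0.05      ]
[ 0.42256592 -0.26673816  0.1       ]
[0.44539073 0.27289764 0.024     ]
```

Emit:
jog_arm(
  motion=[
    {"x": 3.52,"y": -2.0,"z": 0.3},
    {"x": 3.52,"y": -2.0,"z": 0.3},
    {"x": 3.52,"y": -2.0,"z": 0.3},
    {"x": 3.52,"y": -2.0,"z": 0.3},
    {"x": 3.52,"y": -2.0,"z": 0.3},
  ],
  claw=0.3,
  squeeze=30,
)

```text
$.motion[0]: bad value
```

Emit:
jog_arm(
  motion=[
    {"x": 3.52,"y": -2.0,"z": 0.3},
    {"x": 3.52,"y": -2.0,"z": 0.3},
    {"x": 3.52,"y": -2.0,"z": 0.3},
    {"x": 3.52,"y": -2.0,"z": 0.3},
    {"x": 3.52,"y": -2.0,"z": 0.3},
  ],
)

```text
$.motion[0]: bad value
```

Emit:
jog_arm(
  motion=[
    {},
    {},
    {},
    {},
    {},
  ],
)

```text
$.motion[0]: bad value
```

Run:
```python
from h import *
o=env.get_obs();print(o['tool_pos'],o['tool_rot'],o['time_s'],o['qpos'])
im,p=snap('wrist','w0');print(p)
print(proj('wrist',p,[.452,-.348,.082]),proj('wrist',p,[.452,-.348,.05]))
```

```text
[ 0.15987175 -0.62950079  0.221551  ] [-1.79897247e+02  5.67603032e-03  1.42551165e+01] 0.1 [76.55245733 18.43627182 -4.01424749 83.16827704  1.2946556  78.54341657
 -3.26074681]
{'fx': 297.3186396354542, 'fy': 297.3186396354542, 'cx': 258.3875608403049, 'cy': 188.379411495709, 'extrinsics': array([[ 0.24539163, -0.9694218 , -0.00207975, -0.64872523],
       [ 0.93501658,  0.23724797, -0.26354771,  0.03086145],
       [ 0.25598231,  0.0627278 ,  0.96464412, -0.39021967],
       [ 0.        ,  0.        ,  0.        ,  1.        ]])}
(np.float64(99.02989859469102), np.float64(-89.09117605258842)) (np.float64(109.11151773027657), np.float64(-77.90074797580172))
```

View pics/w0.png

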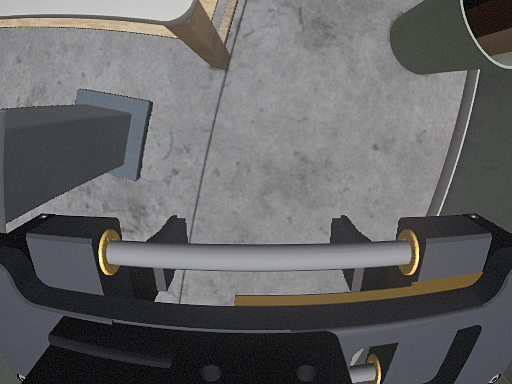

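All six keys are needed; the arm hasn't moved (the picture shows only floor and the fingers).

Emit:
jog_arm(
  motion=[
    {"x": 3.52,"y": -2.0,"z": 0.3,"ax": 0,"ay": 0,"az": 0},
    {"x": 3.52,"y": -2.0,"z": 0.3,"ax": 0,"ay": 0,"az": 0},
    {"x": 3.52,"y": -2.0,"z": 0.3,"ax": 0,"ay": 0,"az": 0},
    {"x": 3.52,"y": -2.0,"z": 0.3,"ax": 0,"ay": 0,"az": 0},
    {"x": 3.52,"y": -2.0,"z": 0.3,"ax": 0,"ay": 0,"az": 0},
  ],
  claw=0.3,
  squeeze=30,
)

```text
time_s: 0.65
tool_pos: [0.3069, -0.4883, 0.2072]
tool_rot: [-180.0, 0.0, 14.2]
force: [0.1, -0.7, -0.2]
grip_width: 0.0591
grasp_force: 0.0
```

Emit:
jog_arm(
  motion=[
    {"x": 3.52,"y": -2.0,"z": 0.3,"ax": 0,"ay": 0,"az": 0},
    {"x": 3.52,"y": -2.0,"z": 0.3,"ax": 0,"ay": 0,"az": 0},
    {"x": 3.52,"y": -2.0,"z": 0.3,"ax": 0,"ay": 0,"az": 0},
    {"x": 3.52,"y": -2.0,"z": 0.3,"ax": 0,"ay": 0,"az": 0},
    {"x": 3.52,"y": -2.0,"z": 0.3,"ax": 0,"ay": 0,"az": 0},
  ],
)

```text
time_s: 1.15
tool_pos: [0.4528, -0.3482, 0.1923]
tool_rot: [180.0, 0.0, 14.2]
force: [0.4, -0.4, 0.0]
grip_width: 0.0565
grasp_force: 0.0
```

Emit:
jog_arm(
  motion=[
    {"x": 0,"y": 0,"z": 1,"ax": 0,"ay": 0,"az": 0},
    {"x": 0,"y": 0,"z": 0,"ax": 0,"ay": 0,"az": 0},
    {"x": 0,"y": 0,"z": 0,"ax": 0,"ay": 0,"az": 0},
    {"x": 0,"y": 0,"z": 0,"ax": 0,"ay": 0,"az": 0},
    {"x": 0,"y": 0,"z": 0,"ax": 0,"ay": 0,"az": 0},
  ],
)

```text
time_s: 1.65
tool_pos: [0.4512, -0.3508, 0.1829]
tool_rot: [180.0, -0.0, 14.1]
force: [-0.3, -0.5, 0.0]
grip_width: 0.0569
grasp_force: 0.0
```

Run:
```python
from h import *
o=env.get_obs();print(o['tool_pos'],o['tool_rot'],o['time_s'],o['qpos'])
im,p=snap('wrist','w1');np.save('p1.npy',p['extrinsics'])
print(proj('wrist',p,[.452,-.348,.082]),proj('wrist',p,[.452,-.348,.05]))
```

```text
[ 0.45118258 -0.35077804  0.18293308] [ 1.79957343e+02 -1.69444897e-03  1.41195817e+01] 1.65 [ 51.82678585  11.15144078 -18.78959142  97.1865739    3.7792949
  72.24611595 -43.66460825]
(np.float64(255.96339324609755), np.float64(187.72295920242897)) (np.float64(256.19887156706795), np.float64(179.51924934678328))
```

View pics/w1.png

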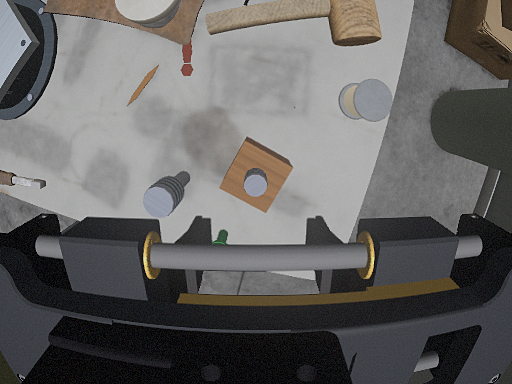

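Run:
```python
from h import *
p=env.camera_params('wrist')
print(atz('wrist',p,256.5,182.5,.082)[:2], atz('wrist',p,222,237,.06)[:2], atz('wrist',p,160,198,.1)[:2])
b=np.array([atz('wrist',p,u,v,.05) for u,v in[(248,138),(292,164),(267,212),(220,187)]]);print(b.mean(0))
```

```text
[ 0.45707185 -0.34704654] [ 0.38543315 -0.32727162] [ 0.42682478 -0.2657469 ]
[ 0.45607659 -0.347316    0.05      ]
```

Emit:
jog_arm(
  motion=[
    {"x": 0.6,"y": -0.22,"z": 2.5,"ax": 0,"ay": 0,"az": 0},
    {"x": 0,"y": 0,"z": 3,"ax": 0,"ay": 0,"az": 0},
    {"x": 0,"y": 0,"z": 3,"ax": 0,"ay": 0,"az": 0},
    {"x": 0,"y": 0,"z": 2,"ax": 0,"ay": 0,"az": 0},
    {"x": 0,"y": 0,"z": 0,"ax": 0,"ay": 0,"az": 0},
  ],
)

```text
time_s: 2.2
tool_pos: [0.4548, -0.3449, 0.0746]
tool_rot: [-179.7, 0.2, 14.2]
force: [0.7, 0.0, -0.9]
grip_width: 0.0567
grasp_force: 0.0
```

Emit:
jog_arm(
  motion=[
    {"x": 0,"y": 0,"z": 1.2,"ax": 0,"ay": 0,"az": 0},
    {"x": 0,"y": 0,"z": 1,"ax": 0,"ay": 0,"az": 0},
    {"x": 0,"y": 0,"z": 0,"ax": 0,"ay": 0,"az": 0},
    {"x": 0,"y": 0,"z": 0,"ax": 0,"ay": 0,"az": 0},
    {"x": 0,"y": 0,"z": 0,"ax": 0,"ay": 0,"az": 0},
  ],
)

```text
time_s: 2.7
tool_pos: [0.4577, -0.3462, 0.0563]
tool_rot: [179.9, -0.0, 14.3]
force: [0.8, 1.2, 0.3]
grip_width: 0.0565
grasp_force: 0.0
```

Close, then lift.

Emit:
jog_arm(
  motion=[
    {"x": 0,"y": 0,"z": 0,"ax": 0,"ay": 0,"az": 0},
    {"x": 0,"y": 0,"z": 0,"ax": 0,"ay": 0,"az": 0},
    {"x": 0,"y": 0,"z": 0,"ax": 0,"ay": 0,"az": 0},
    {"x": 0,"y": 0,"z": 0,"ax": 0,"ay": 0,"az": 0},
    {"x": 0,"y": 0,"z": 0,"ax": 0,"ay": 0,"az": 0},
  ],
  claw=-1,
  squeeze=30,
)

```text
time_s: 3.2
tool_pos: [0.4572, -0.3459, 0.0555]
tool_rot: [180.0, 0.0, 14.3]
force: [0.5, -0.7, 0.4]
grip_width: 0.0246
grasp_force: 0.0
```

Emit:
jog_arm(
  motion=[
    {"x": 0,"y": 0,"z": 0,"ax": 0,"ay": 0,"az": 0},
    {"x": 0,"y": 0,"z": -0.5,"ax": 0,"ay": 0,"az": 0},
    {"x": 0,"y": 0,"z": -1.5,"ax": 0,"ay": 0,"az": 0},
    {"x": 0,"y": 0,"z": -2,"ax": 0,"ay": 0,"az": 0},
    {"x": 0,"y": 0,"z": -2,"ax": 0,"ay": 0,"az": 0},
  ],
)

```text
time_s: 3.7
tool_pos: [0.4572, -0.3457, 0.1172]
tool_rot: [-180.0, -0.0, 14.3]
force: [0.4, 0.4, -0.7]
grip_width: 0.0214
grasp_force: 30.0
```

Emit:
jog_arm(
  motion=[
    {"x": 0,"y": 0,"z": -3,"ax": 0,"ay": 0,"az": 0},
    {"x": 0,"y": 0,"z": -3,"ax": 0,"ay": 0,"az": 0},
    {"x": 0.88,"y": -3.23,"z": 0,"ax": 0,"ay": 0,"az": 0},
    {"x": 0.88,"y": -3.23,"z": 0,"ax": 0,"ay": 0,"az": 0},
    {"x": 0.88,"y": -3.23,"z": 0,"ax": 0,"ay": 0,"az": 0},
  ],
)

```text
time_s: 4.2
tool_pos: [0.4591, -0.2443, 0.1771]
tool_rot: [179.9, -0.1, 14.2]
force: [0.3, 0.3, -0.9]
grip_width: 0.021
grasp_force: 30.0
```

Emit:
jog_arm(
  motion=[
    {"x": 0.88,"y": -3.23,"z": 0,"ax": 0,"ay": 0,"az": 0},
    {"x": 0.88,"y": -3.23,"z": 0,"ax": 0,"ay": 0,"az": 0},
    {"x": 0.88,"y": -3.23,"z": 0,"ax": 0,"ay": 0,"az": 0},
    {"x": 0.88,"y": -3.23,"z": 0,"ax": 0,"ay": 0,"az": 0},
    {"x": 0.88,"y": -3.23,"z": 0,"ax": 0,"ay": 0,"az": 0},
  ],
)

```text
time_s: 4.7
tool_pos: [0.4617, -0.0766, 0.1768]
tool_rot: [179.9, -0.0, 14.3]
force: [0.4, -0.1, -0.8]
grip_width: 0.0212
grasp_force: 30.0
```

Emit:
jog_arm(
  motion=[
    {"x": 0.88,"y": -3.23,"z": 0,"ax": 0,"ay": 0,"az": 0},
    {"x": 0.88,"y": -3.23,"z": 0,"ax": 0,"ay": 0,"az": 0},
    {"x": 0,"y": 0,"z": 0,"ax": 0,"ay": 0,"az": 0},
    {"x": 0,"y": 0,"z": 0,"ax": 0,"ay": 0,"az": 0},
    {"x": 0,"y": 0,"z": 0,"ax": 0,"ay": 0,"az": 0},
  ],
)

```text
time_s: 5.2
tool_pos: [0.463, -0.0122, 0.1761]
tool_rot: [179.9, -0.0, 14.2]
force: [0.2, -0.6, -0.3]
grip_width: 0.0211
grasp_force: 30.0
```

Run:
```python
from h import *
o=env.get_obs();print(o['tool_pos'],o['tool_rot'],o['time_s'],o['qpos'])
im,p=snap('wrist','w2')
t=o['tool_pos']
print(proj('wrist',p,[.5006,-.0011,.076]),'foot',proj('wrist',p,t-[0,0,.0505]),p['cx'])
cv2.imwrite('pics/w2c.png',cv2.resize(im[60:310,110:410,::-1],(720,600),interpolation=cv2.INTER_CUBIC))
```

```text
[ 0.46301607 -0.0121852   0.17607801] [ 1.79941312e+02 -1.26377699e-02  1.41879432e+01] 5.2 [ 34.6301819   -1.73583564 -35.46366975 111.06270873  -1.01189302
  70.32821237 -76.29290041]
(np.float64(256.9098899013053), np.float64(146.8360522046162)) foot (np.float64(258.77871050404934), np.float64(207.0601220932007)) 258.3875608403049
```

View pics/w2c.png

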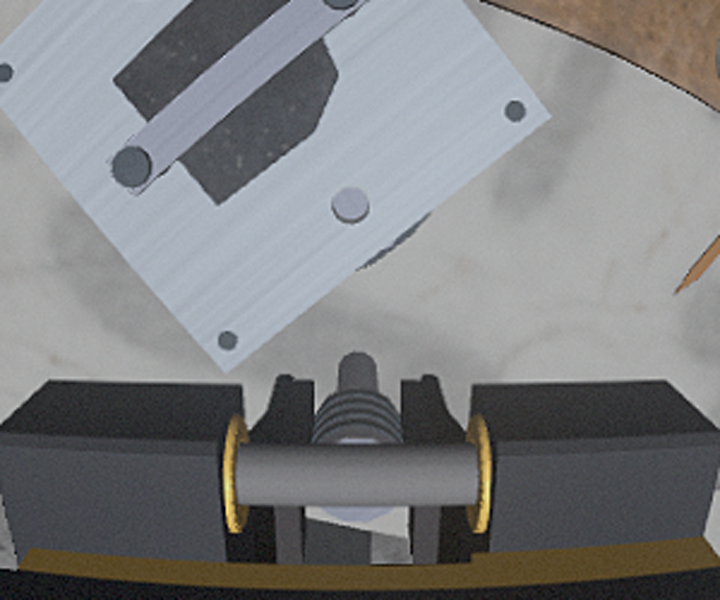

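Run:
```python
from h import *
o=env.get_obs();p=env.camera_params('wrist');t=o['tool_pos']
h=atz('wrist',p,255.8,145.4,.076);f=t-[0,0,.0505];print(h)
f2=atz('wrist',p,258.8,207.6,f[2]);print('foot',f,f2)
d=(R.from_euler('xyz',o['tool_rot'],degrees=True).inv().apply(h-t))*100;print(d)
print('axis est from top corners .534 .046; r',np.hypot(h[0]-.5344,h[1]-.0457))
c=[(0+4,72),(515,111),(228,340)]
c=np.array([atz('wrist',p,110+u/2.4,60+v/2.4,.076)[:2] for u,v in c]);print('axis from screws',(c[0]+c[1])/2,c)
```

```text
[ 5.01584447e-01 -3.56778608e-05  7.60000000e-02]
foot [ 0.46295994 -0.01239398  0.12539196] [ 0.46255977 -0.01249746  0.12539196]
[ 4.04710307 -0.26095386  9.98912868]
axis est from top corners .534 .046; r 0.05629043207965792
axis from screws [0.53723588 0.0475453 ] [[ 0.52338303  0.14529645]
 [ 0.55108874 -0.05020585]
 [ 0.43936266  0.03339101]]
```

Emit:
jog_arm(
  motion=[
    {"x": 2.0,"y": -0.15,"z": 0,"ax": 0,"ay": 0,"az": 0},
    {"x": 2.03,"y": -0.1,"z": 1,"ax": 0,"ay": 0,"az": 0},
    {"x": 0,"y": 0,"z": 2.5,"ax": 0,"ay": 0,"az": 0},
    {"x": 0,"y": 0,"z": 0,"ax": 0,"ay": 0,"az": 0},
    {"x": 0,"y": 0,"z": 0,"ax": 0,"ay": 0,"az": 0},
  ],
)

```text
time_s: 5.75
tool_pos: [0.5008, 0.0003, 0.1404]
tool_rot: [-180.0, 0.1, 14.2]
force: [0.4, 0.3, -0.9]
grip_width: 0.021
grasp_force: 30.0
```

Emit:
jog_arm(
  motion=[
    {"x": 0,"y": 0,"z": 0.6,"ax": 0,"ay": 0,"az": 0},
    {"x": 0,"y": 0,"z": 0.6,"ax": 0,"ay": 0,"az": 0},
    {"x": 0,"y": 0,"z": 0.4,"ax": 0,"ay": 0,"az": 0},
    {"x": 0,"y": 0,"z": 0,"ax": 0,"ay": 0,"az": 0},
    {"x": 0,"y": 0,"z": 0,"ax": 0,"ay": 0,"az": 0},
  ],
)

```text
time_s: 6.25
tool_pos: [0.5015, 0.0012, 0.1247]
tool_rot: [180.0, -0.0, 14.3]
force: [1.0, -0.6, -0.5]
grip_width: 0.0211
grasp_force: 30.0
```

Emit:
jog_arm(
  motion=[
    {"x": 0,"y": 0,"z": 0.4,"ax": 0,"ay": 0,"az": 0},
    {"x": 0,"y": 0,"z": 0.4,"ax": 0,"ay": 0,"az": 0},
    {"x": 0,"y": 0,"z": 0.4,"ax": 0,"ay": 0,"az": 0},
    {"x": 0,"y": 0,"z": 0.2,"ax": 0,"ay": 0,"az": 0},
    {"x": 0,"y": 0,"z": 0,"ax": 0,"ay": 0,"az": 0},
  ],
)

```text
time_s: 6.75
tool_pos: [0.5016, 0.0016, 0.1102]
tool_rot: [-180.0, -0.0, 14.3]
force: [3.5, 1.2, -1.8]
grip_width: 0.0211
grasp_force: 30.0
```

Emit:
jog_arm(
  motion=[
    {"x": 0,"y": 0,"z": 0,"ax": 0,"ay": 0,"az": 0},
    {"x": 0,"y": 0,"z": 0,"ax": 0,"ay": 0,"az": 0},
    {"x": 0,"y": 0,"z": 0,"ax": 0,"ay": 0,"az": 0},
    {"x": 0,"y": 0,"z": 0,"ax": 0,"ay": 0,"az": 0},
    {"x": 0,"y": 0,"z": 0,"ax": 0,"ay": 0,"az": 0},
  ],
  claw=-0.05,
)

```text
time_s: 7.25
tool_pos: [0.5012, 0.0011, 0.1105]
tool_rot: [180.0, 0.0, 14.3]
force: [0.0, 0.3, -0.3]
grip_width: 0.0408
grasp_force: 0.0
```

Emit:
jog_arm(
  motion=[
    {"x": 0,"y": 0,"z": -1,"ax": 0,"ay": 0,"az": 0},
    {"x": 0,"y": 0,"z": -2,"ax": 0,"ay": 0,"az": 0},
    {"x": 0,"y": 0,"z": -3,"ax": 0,"ay": 0,"az": 0},
    {"x": 0,"y": 0,"z": 0,"ax": 0,"ay": 0,"az": 0},
    {"x": 0,"y": 0,"z": 0,"ax": 0,"ay": 0,"az": 0},
  ],
)

```text
time_s: 7.75
tool_pos: [0.502, 0.0011, 0.1716]
tool_rot: [179.9, -0.1, 14.3]
force: [-0.3, -1.0, -1.1]
grip_width: 0.0418
grasp_force: 0.0
```

Run:
```python
from h import *
o=env.get_obs();p=env.camera_params('wrist');t=o['tool_pos'];print(t,o['tool_rot'],o['grip_width'],o['force'])
im,p=snap('wrist','w3')
k=[.572,.095,.134]; print('knobtop',proj('wrist',p,k),'pin',proj('wrist',p,[.5014,0,.135]))
cv2.imwrite('pics/w3c.png',cv2.resize(im[10:310,90:410,::-1],(640,600),interpolation=cv2.INTER_CUBIC))
print((R.from_euler('xyz',o['tool_rot'],degrees=True).inv().apply(np.array(k)-t))*100)
```

```text
[0.50196647 0.00112831 0.17162317] [ 1.79932009e+02 -9.66345822e-02  1.42518334e+01] 0.04179313207933973 [-0.29707338 -0.97835664 -1.10116905]
knobtop (np.float64(151.53922751565278), np.float64(86.419177277675)) pin (np.float64(260.1395627022098), np.float64(214.59964764366933))
[ 9.09242663 -7.37862227  3.76890405]
```

View pics/w3c.png

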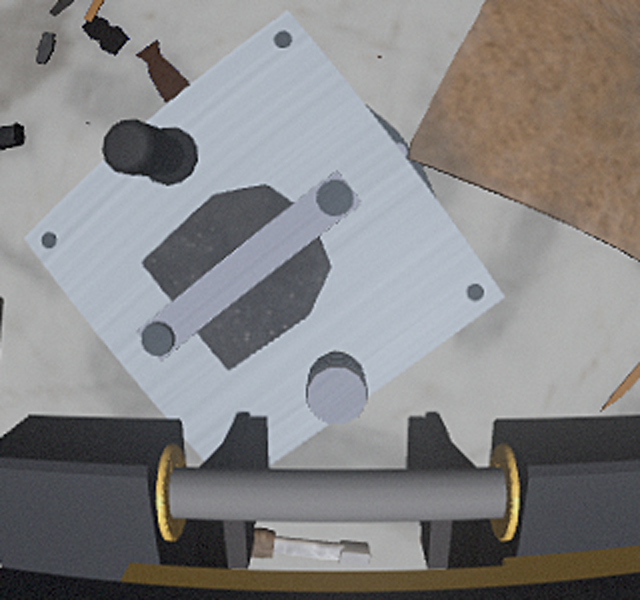

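Run:
```python
from h import *
o=env.get_obs();p=env.camera_params('wrist');t=o['tool_pos']
f=lambda u,v,z:atz('wrist',p,90+u/2,10+v/2,z)
k=f(129.5,147.5,.134);print(k,np.linalg.norm(f(104,148,.134)-f(155,148,.134)),'pin',f(337,394,.135))
print((R.from_euler('xyz',o['tool_rot'],degrees=True).inv().apply(k-t))*100)
```

```text
[0.57340001 0.09262155 0.134     ] 0.018913460702438427 pin [0.50617222 0.00258331 0.135     ]
[ 9.24978929 -7.0954881   3.65490759]
```

Emit:
jog_arm(
  motion=[
    {"x": 3.1,"y": -2.4,"z": 0,"ax": 0,"ay": 0,"az": 0},
    {"x": 3.1,"y": -2.4,"z": 0,"ax": 0,"ay": 0,"az": 0},
    {"x": 3.0,"y": -2.4,"z": 0,"ax": 0,"ay": 0,"az": 0},
    {"x": 0,"y": 0,"z": 0,"ax": 0,"ay": 0,"az": 0},
    {"x": 0,"y": 0,"z": 1.5,"ax": 0,"ay": 0,"az": 0},
  ],
)

```text
time_s: 8.3
tool_pos: [0.5735, 0.0948, 0.1555]
tool_rot: [-180.0, -0.1, 14.4]
force: [0.1, -0.7, 0.4]
grip_width: 0.0414
grasp_force: 0.0
```

Emit:
jog_arm(
  motion=[
    {"x": 0,"y": 0,"z": 1.5,"ax": 0,"ay": 0,"az": 0},
    {"x": 0,"y": 0,"z": 1.7,"ax": 0,"ay": 0,"az": 0},
    {"x": 0,"y": 0,"z": 1.7,"ax": 0,"ay": 0,"az": 0},
    {"x": 0,"y": 0,"z": 0,"ax": 0,"ay": 0,"az": 0},
    {"x": 0,"y": 0,"z": 0,"ax": 0,"ay": 0,"az": 0},
  ],
)

```text
time_s: 8.8
tool_pos: [0.5719, 0.0923, 0.1056]
tool_rot: [180.0, 0.1, 14.2]
force: [-0.1, 0.3, 0.5]
grip_width: 0.0412
grasp_force: 0.0
```

Emit:
jog_arm(
  motion=[
    {"x": 0,"y": 0,"z": 0,"ax": 0,"ay": 0,"az": 0},
    {"x": 0,"y": 0,"z": 0,"ax": 0,"ay": 0,"az": 0},
    {"x": 0,"y": 0,"z": 0,"ax": 0,"ay": 0,"az": 0},
    {"x": 0,"y": 0,"z": 0,"ax": 0,"ay": 0,"az": 0},
    {"x": 0,"y": 0,"z": 0,"ax": 0,"ay": 0,"az": 0},
  ],
  claw=-1,
  squeeze=12,
)

```text
time_s: 9.3
tool_pos: [0.5733, 0.0944, 0.1071]
tool_rot: [-180.0, -0.1, 14.3]
force: [0.4, 1.1, 2.2]
grip_width: 0.019
grasp_force: 12.0
```

Run:
```python
from h import *
o=env.get_obs();t=o['tool_pos'];print(t,o['tool_rot'])
c=np.array([.537,.047]);r=.06;a0=np.arctan2(*(t[:2]-c)[::-1]);print('angle',a0,np.linalg.norm(t[:2]-c))
y=np.radians(14.2)
a=a0;prev=t[:2]
for i in range(10):
    a-=.15; q=c+.06*np.array([np.cos(a),np.sin(a)]); d=q-prev;prev=q
    print(i,round(a0-a,2),'x %.2f y %.2f cm'%tuple(100*np.array([d@[np.cos(y),np.sin(y)],d@[np.sin(y),-np.cos(y)]])),q)
```

```text
[0.57329151 0.094353   0.10711471] [-1.79977529e+02 -7.91362464e-02  1.42803033e+01]
angle 0.9168793398945967 0.05966054470746248
0 0.15 x 0.53 y 0.72 cm [0.58020477 0.08863349]
1 0.3 x 0.39 y 0.81 cm [0.58594126 0.08170955]
2 0.45 x 0.26 y 0.86 cm [0.59057863 0.07400611]
3 0.6 x 0.13 y 0.89 cm [0.59401275 0.06569617]
4 0.75 x -0.01 y 0.90 cm [0.59616648 0.05696635]
5 0.9 x -0.14 y 0.89 cm [0.59699145 0.04801271]
6 1.05 x -0.27 y 0.86 cm [0.59646915 0.03903633]
7 1.2 x -0.40 y 0.81 cm [0.5946113  0.03023879]
8 1.35 x -0.51 y 0.74 cm [0.59145962 0.02181768]
9 1.5 x -0.62 y 0.65 cm [0.5870849  0.01396211]
```

Emit:
jog_arm(
  motion=[
    {"x": 0.11,"y": 0.14,"z": 0,"ax": 0,"ay": 0,"az": 0},
    {"x": 0.11,"y": 0.14,"z": 0,"ax": 0,"ay": 0,"az": 0},
    {"x": 0.11,"y": 0.14,"z": 0,"ax": 0,"ay": 0,"az": 0},
    {"x": 0.1,"y": 0.15,"z": 0,"ax": 0,"ay": 0,"az": 0},
    {"x": 0.1,"y": 0.15,"z": 0,"ax": 0,"ay": 0,"az": 0},
  ],
)

```text
time_s: 9.8
tool_pos: [0.5796, 0.0898, 0.107]
tool_rot: [-179.9, -0.0, 14.3]
force: [-2.5, 4.2, 6.2]
grip_width: 0.0196
grasp_force: 12.6
```

Emit:
jog_arm(
  motion=[
    {"x": 0.06,"y": 0.1,"z": 0,"ax": 0,"ay": 0,"az": 0},
    {"x": 0.06,"y": 0.1,"z": 0,"ax": 0,"ay": 0,"az": 0},
    {"x": 0.05,"y": 0.11,"z": 0,"ax": 0,"ay": 0,"az": 0},
    {"x": 0.05,"y": 0.11,"z": 0,"ax": 0,"ay": 0,"az": 0},
    {"x": 0.05,"y": 0.11,"z": 0,"ax": 0,"ay": 0,"az": 0},
  ],
)

```text
time_s: 10.3
tool_pos: [0.5842, 0.0857, 0.107]
tool_rot: [-179.9, -0.1, 14.3]
force: [-0.3, 5.4, 3.4]
grip_width: 0.0192
grasp_force: 12.0
```

Emit:
jog_arm(
  motion=[
    {"x": 0.05,"y": 0.11,"z": 0,"ax": 0,"ay": 0,"az": 0},
    {"x": 0.05,"y": 0.11,"z": 0,"ax": 0,"ay": 0,"az": 0},
    {"x": 0.05,"y": 0.11,"z": 0,"ax": 0,"ay": 0,"az": 0},
    {"x": 0.04,"y": 0.11,"z": 0,"ax": 0,"ay": 0,"az": 0},
    {"x": 0.04,"y": 0.11,"z": 0,"ax": 0,"ay": 0,"az": 0},
  ],
)

```text
time_s: 10.8
tool_pos: [0.5884, 0.0815, 0.107]
tool_rot: [-179.8, -0.2, 14.3]
force: [1.3, 7.3, 1.8]
grip_width: 0.0192
grasp_force: 12.0
```

Emit:
jog_arm(
  motion=[
    {"x": 0.04,"y": 0.11,"z": 0,"ax": 0,"ay": 0,"az": 0},
    {"x": 0.04,"y": 0.11,"z": 0,"ax": 0,"ay": 0,"az": 0},
    {"x": 0.03,"y": 0.12,"z": 0,"ax": 0,"ay": 0,"az": 0},
    {"x": 0.03,"y": 0.12,"z": 0,"ax": 0,"ay": 0,"az": 0},
    {"x": 0.03,"y": 0.12,"z": 0,"ax": 0,"ay": 0,"az": 0},
  ],
)

```text
time_s: 11.3
tool_pos: [0.5922, 0.0768, 0.1071]
tool_rot: [-179.8, -0.3, 14.3]
force: [3.1, 9.0, 0.9]
grip_width: 0.0193
grasp_force: 12.0
```

Emit:
jog_arm(
  motion=[
    {"x": 0.06,"y": 0.12,"z": 0,"ax": 0,"ay": 0,"az": 0},
    {"x": 0.06,"y": 0.12,"z": 0,"ax": 0,"ay": 0,"az": 0},
    {"x": 0.05,"y": 0.12,"z": 0,"ax": 0,"ay": 0,"az": 0},
    {"x": 0.04,"y": 0.12,"z": 0,"ax": 0,"ay": 0,"az": 0},
    {"x": 0.03,"y": 0.12,"z": 0,"ax": 0,"ay": 0,"az": 0},
  ],
)

```text
time_s: 11.8
tool_pos: [0.5958, 0.0713, 0.1071]
tool_rot: [-179.8, -0.3, 14.3]
force: [3.6, 7.2, -0.0]
grip_width: 0.0199
grasp_force: 12.6
```

Emit:
jog_arm(
  motion=[
    {"x": 0.03,"y": 0.12,"z": 0,"ax": 0,"ay": 0,"az": 0},
    {"x": 0.02,"y": 0.12,"z": 0,"ax": 0,"ay": 0,"az": 0},
    {"x": 0.02,"y": 0.12,"z": 0,"ax": 0,"ay": 0,"az": 0},
    {"x": 0.01,"y": 0.12,"z": 0,"ax": 0,"ay": 0,"az": 0},
    {"x": 0.01,"y": 0.12,"z": 0,"ax": 0,"ay": 0,"az": 0},
  ],
)

```text
time_s: 12.3
tool_pos: [0.5984, 0.0654, 0.1071]
tool_rot: [-179.8, -0.3, 14.3]
force: [2.8, 7.0, -0.5]
grip_width: 0.0195
grasp_force: 12.0
```

Emit:
jog_arm(
  motion=[
    {"x": 0.02,"y": 0.12,"z": 0,"ax": 0,"ay": 0,"az": 0},
    {"x": 0.01,"y": 0.12,"z": 0,"ax": 0,"ay": 0,"az": 0},
    {"x": 0.01,"y": 0.12,"z": 0,"ax": 0,"ay": 0,"az": 0},
    {"x": 0,"y": 0.12,"z": 0,"ax": 0,"ay": 0,"az": 0},
    {"x": 0,"y": 0.12,"z": 0,"ax": 0,"ay": 0,"az": 0},
  ],
)

```text
time_s: 12.8
tool_pos: [0.6, 0.0588, 0.107]
tool_rot: [-179.9, -0.3, 14.3]
force: [1.4, 5.3, 1.1]
grip_width: 0.0191
grasp_force: 12.0
```

Emit:
jog_arm(
  motion=[
    {"x": 0,"y": 0.12,"z": 0,"ax": 0,"ay": 0,"az": 0},
    {"x": -0.01,"y": 0.12,"z": 0,"ax": 0,"ay": 0,"az": 0},
    {"x": -0.01,"y": 0.12,"z": 0,"ax": 0,"ay": 0,"az": 0},
    {"x": -0.01,"y": 0.12,"z": 0,"ax": 0,"ay": 0,"az": 0},
    {"x": -0.02,"y": 0.12,"z": 0,"ax": 0,"ay": 0,"az": 0},
  ],
)

```text
time_s: 13.3
tool_pos: [0.6009, 0.0527, 0.1069]
tool_rot: [-179.9, -0.2, 14.3]
force: [2.7, 5.9, 0.4]
grip_width: 0.0196
grasp_force: 11.9
```

Emit:
jog_arm(
  motion=[
    {"x": -0.02,"y": 0.12,"z": 0,"ax": 0,"ay": 0,"az": 0},
    {"x": -0.02,"y": 0.12,"z": 0,"ax": 0,"ay": 0,"az": 0},
    {"x": -0.03,"y": 0.12,"z": 0,"ax": 0,"ay": 0,"az": 0},
    {"x": -0.03,"y": 0.12,"z": 0,"ax": 0,"ay": 0,"az": 0},
    {"x": -0.03,"y": 0.12,"z": 0,"ax": 0,"ay": 0,"az": 0},
  ],
)

```text
time_s: 13.8
tool_pos: [0.6011, 0.052, 0.1069]
tool_rot: [-179.5, -0.4, 14.5]
force: [4.7, 15.3, -2.0]
grip_width: 0.0196
grasp_force: 12.0
```

Emit:
jog_arm(
  motion=[
    {"x": -0.04,"y": 0.12,"z": 0,"ax": 0,"ay": 0,"az": 0},
    {"x": -0.04,"y": 0.12,"z": 0,"ax": 0,"ay": 0,"az": 0},
    {"x": -0.04,"y": 0.11,"z": 0,"ax": 0,"ay": 0,"az": 0},
    {"x": -0.04,"y": 0.11,"z": 0,"ax": 0,"ay": 0,"az": 0},
    {"x": -0.05,"y": 0.11,"z": 0,"ax": 0,"ay": 0,"az": 0},
  ],
)

```text
time_s: 14.3
tool_pos: [0.6012, 0.0516, 0.1069]
tool_rot: [-179.2, -0.6, 14.7]
force: [7.3, 23.7, -7.1]
grip_width: 0.0199
grasp_force: 12.1
```

Locked. Relax the load, open and rise.

Emit:
jog_arm(
  motion=[
    {"x": 0.08,"y": -0.25,"z": 0,"ax": 0,"ay": 0,"az": 0},
    {"x": 0.08,"y": -0.25,"z": 0,"ax": 0,"ay": 0,"az": 0},
    {"x": 0.08,"y": -0.25,"z": 0,"ax": 0,"ay": 0,"az": 0},
    {"x": 0.04,"y": -0.25,"z": 0,"ax": 0,"ay": 0,"az": 0},
    {"x": 0,"y": 0,"z": 0,"ax": 0,"ay": 0,"az": 0},
  ],
)

```text
time_s: 14.8
tool_pos: [0.6012, 0.0523, 0.1069]
tool_rot: [-179.9, -0.3, 14.4]
force: [3.7, 7.2, -1.2]
grip_width: 0.0195
grasp_force: 12.0
```

Emit:
jog_arm(
  motion=[
    {"x": 0,"y": 0,"z": 0,"ax": 0,"ay": 0,"az": 0},
    {"x": 0,"y": 0,"z": 0,"ax": 0,"ay": 0,"az": 0},
    {"x": 0,"y": 0,"z": 0,"ax": 0,"ay": 0,"az": 0},
    {"x": 0,"y": 0,"z": 0,"ax": 0,"ay": 0,"az": 0},
    {"x": 0,"y": 0,"z": 0,"ax": 0,"ay": 0,"az": 0},
  ],
  claw=-0.05,
)

```text
time_s: 15.3
tool_pos: [0.599, 0.0484, 0.1062]
tool_rot: [180.0, 0.0, 14.2]
force: [0.0, 0.6, -0.0]
grip_width: 0.0404
grasp_force: 0.0
```

Emit:
jog_arm(
  motion=[
    {"x": 0,"y": 0,"z": -1.5,"ax": 0,"ay": 0,"az": 0},
    {"x": 0,"y": 0,"z": -3,"ax": 0,"ay": 0,"az": 0},
    {"x": -4,"y": 0,"z": -3,"ax": 0,"ay": 0,"az": 0},
    {"x": -4,"y": 0,"z": 0,"ax": 0,"ay": 0,"az": 0},
    {"x": 0,"y": 0,"z": 0,"ax": 0,"ay": 0,"az": 0},
  ],
)

```text
time_s: 15.8
tool_pos: [0.518, 0.0282, 0.1827]
tool_rot: [179.8, 0.1, 14.2]
force: [0.2, -0.4, -0.8]
grip_width: 0.0411
grasp_force: 0.0
```

Emit:
jog_arm(
  motion=[
    {"x": -4,"y": 0,"z": 0,"ax": 0,"ay": 0,"az": 0},
    {"x": -3,"y": 0,"z": 0,"ax": 0,"ay": 0,"az": 0},
    {"x": 0,"y": 0,"z": 0,"ax": 0,"ay": 0,"az": 0},
    {"x": 0,"y": 0,"z": 0,"ax": 0,"ay": 0,"az": 0},
    {"x": 0,"y": 0,"z": 0,"ax": 0,"ay": 0,"az": 0},
  ],
)

```text
time_s: 16.3
tool_pos: [0.4552, 0.0128, 0.1823]
tool_rot: [180.0, -0.1, 14.3]
force: [-0.5, -0.3, -0.2]
grip_width: 0.0413
grasp_force: 0.0
```

Run:
```python
from h import *
o=env.get_obs();p=env.camera_params('wrist');print(o['tool_pos'],o['tool_rot'],o['grip_width'],o['force'],o['time_s'])
im,p=snap('wrist','w4');s,q=snap('side','s4')
a=np.deg2rad(180)+np.arctan2(.0052,.064);hx=[.537+.06*np.cos(a),.047+.06*np.sin(a)]
for z in(.108,.118,.135):print(z,hx,proj('wrist',p,hx+[z]),proj('side',q,hx+[z]))
A=cv2.resize(im[60:310,110:410,::-1],(480,400),interpolation=cv2.INTER_CUBIC)
B=cv2.resize(s[140:220,210:310,::-1],(500,400),interpolation=cv2.INTER_CUBIC)
c=np.zeros((600,800,3),np.uint8);c[:400,:400]=A[:,40:440];c[:400,400:]=B[:,:400]
cv2.imwrite('pics/c4.png',c[:400])
```

```text
[0.45517478 0.01279418 0.1822947 ] [ 1.79986846e+02 -1.04755905e-01  1.43005013e+01] 0.04127504864030877 [-0.47740449 -0.2804249  -0.24847509] 16.3
0.108 [np.float64(0.47719707167428616), np.float64(0.04214101207353575)] (np.float64(230.31740173561042), np.float64(164.13617467023838)) (np.float64(241.7267830649159), np.float64(163.82596157137917))
0.118 [np.float64(0.47719707167428616), np.float64(0.04214101207353575)] (np.float64(229.131132758949), np.float64(166.48426271723577)) (np.float64(241.59053794410414), np.float64(160.6983361049845))
0.135 [np.float64(0.47719707167428616), np.float64(0.04214101207353575)] (np.float64(226.87156269117156), np.float64(170.96835923265846)) (np.float64(241.35500999904676), np.float64(155.2915868972313))
```

View pics/c4.png

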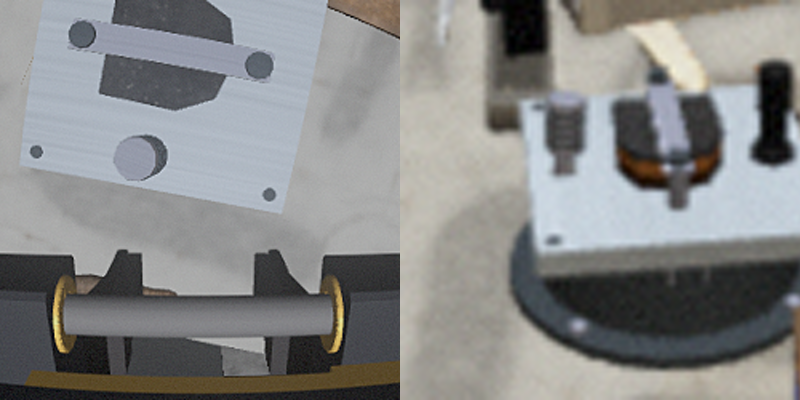

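Run:
```python
from h import *
o=env.get_obs();p=env.camera_params('wrist');q=env.camera_params('side');t=o['tool_pos']
k=atz('wrist',p,221.3,158.1,.122);print(k,atz('side',q,210+165/5,140+100/5,.122))
k[:2]=(k[:2]+np.array([.4772,.0421]))/2
print((R.from_euler('xyz',o['tool_rot'],degrees=True).inv().apply(k-t))*100)
```

```text
[0.48261484 0.04935269 0.122     ] [0.48117623 0.03882101 0.122     ]
[ 3.23302429 -2.55694438  5.98833214]
```

Emit:
jog_arm(
  motion=[
    {"x": 1.6,"y": -1.25,"z": 0,"ax": 0,"ay": 0,"az": 0},
    {"x": 1.6,"y": -1.25,"z": 0,"ax": 0,"ay": 0,"az": 0},
    {"x": 0,"y": 0,"z": 1.5,"ax": 0,"ay": 0,"az": 0},
    {"x": 0,"y": 0,"z": 1.5,"ax": 0,"ay": 0,"az": 0},
    {"x": 0,"y": 0,"z": 1.5,"ax": 0,"ay": 0,"az": 0},
  ],
  claw=-1,
)

```text
time_s: 16.9
tool_pos: [0.4794, 0.0452, 0.1359]
tool_rot: [-179.9, -0.0, 14.3]
force: [-0.3, 0.2, 0.0]
grip_width: 0.0091
grasp_force: 0.0
```

Emit:
jog_arm(
  motion=[
    {"x": 0,"y": 0,"z": 0.4,"ax": 0,"ay": 0,"az": 0},
    {"x": 0,"y": 0,"z": 0.4,"ax": 0,"ay": 0,"az": 0},
    {"x": 0,"y": 0,"z": 0.4,"ax": 0,"ay": 0,"az": 0},
    {"x": 0,"y": 0,"z": 0.3,"ax": 0,"ay": 0,"az": 0},
    {"x": 0,"y": 0,"z": 0,"ax": 0,"ay": 0,"az": 0},
  ],
)

```text
time_s: 17.4
tool_pos: [0.4787, 0.0444, 0.1215]
tool_rot: [180.0, 0.0, 14.3]
force: [1.2, 0.2, -0.1]
grip_width: 0.0007
grasp_force: 0.0
```

Emit:
jog_arm(
  motion=[
    {"x": 0,"y": 0,"z": 0.3,"ax": 0,"ay": 0,"az": 0},
    {"x": 0,"y": 0,"z": 0.3,"ax": 0,"ay": 0,"az": 0},
    {"x": 0,"y": 0,"z": 0.3,"ax": 0,"ay": 0,"az": 0},
    {"x": 0,"y": 0,"z": 0.3,"ax": 0,"ay": 0,"az": 0},
    {"x": 0,"y": 0,"z": 0,"ax": 0,"ay": 0,"az": 0},
  ],
)

```text
time_s: 17.9
tool_pos: [0.4809, 0.0437, 0.1143]
tool_rot: [179.8, -0.2, 14.2]
force: [-8.5, -3.5, 29.5]
grip_width: 0.0006
grasp_force: 15.0
```

Emit:
jog_arm(
  motion=[
    {"x": 0,"y": 0,"z": 0.2,"ax": 0,"ay": 0,"az": 0},
    {"x": 0,"y": 0,"z": 0.2,"ax": 0,"ay": 0,"az": 0},
    {"x": 0,"y": 0,"z": 0.1,"ax": 0,"ay": 0,"az": 0},
    {"x": 0,"y": 0,"z": 0,"ax": 0,"ay": 0,"az": 0},
    {"x": 0,"y": 0,"z": 0,"ax": 0,"ay": 0,"az": 0},
  ],
)

```text
time_s: 18.4
tool_pos: [0.4818, 0.0438, 0.1137]
tool_rot: [179.6, -0.2, 14.2]
force: [-19.5, -4.7, 61.0]
grip_width: 0.0004
grasp_force: 30.2
```

Blocked; back off and look.

Emit:
jog_arm(
  motion=[
    {"x": 0,"y": 0,"z": -1,"ax": 0,"ay": 0,"az": 0},
    {"x": 0,"y": 0,"z": -3,"ax": 0,"ay": 0,"az": 0},
    {"x": -3,"y": 1,"z": -3,"ax": 0,"ay": 0,"az": 0},
    {"x": -3,"y": 1,"z": 0,"ax": 0,"ay": 0,"az": 0},
    {"x": 0,"y": 0,"z": 0,"ax": 0,"ay": 0,"az": 0},
  ],
  claw=-0.05,
)

```text
time_s: 18.9
tool_pos: [0.4236, 0.0076, 0.1752]
tool_rot: [179.8, 0.0, 14.0]
force: [0.6, 0.0, -0.1]
grip_width: 0.0328
grasp_force: 0.0
```

Emit:
jog_arm(
  motion=[
    {"x": 0,"y": 0,"z": 0,"ax": 0,"ay": 0,"az": 0},
    {"x": 0,"y": 0,"z": 0,"ax": 0,"ay": 0,"az": 0},
    {"x": 0,"y": 0,"z": 0,"ax": 0,"ay": 0,"az": 0},
    {"x": 0,"y": 0,"z": 0,"ax": 0,"ay": 0,"az": 0},
    {"x": 0,"y": 0,"z": 0,"ax": 0,"ay": 0,"az": 0},
  ],
)

```text
time_s: 19.4
tool_pos: [0.4256, 0.0107, 0.1742]
tool_rot: [-180.0, 0.0, 14.3]
force: [-0.5, -0.9, 0.0]
grip_width: 0.0411
grasp_force: 0.0
```

Run:
```python
from h import *
o=env.get_obs();print(o['tool_pos'],o['tool_rot'],o['time_s'])
im,p=snap('wrist','w5');s,q=snap('side','s5')
np.savez('p5.npz',w=p['extrinsics'])
A=cv2.resize(im[90:250,170:330,::-1],(400,400),interpolation=cv2.INTER_CUBIC)
B=cv2.resize(s[145:195,220:270,::-1],(400,400),interpolation=cv2.INTER_CUBIC)
cv2.imwrite('pics/c5.png',np.hstack([A,B]))
```

```text
[0.42555798 0.01070098 0.17421628] [-1.79954652e+02  2.98189939e-02  1.43029204e+01] 19.4
```

View pics/c5.png

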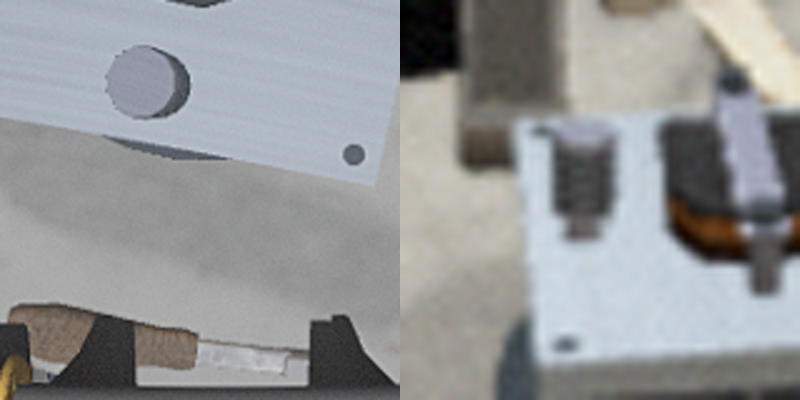

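Run:
```python
from h import *
o=env.get_obs();p=env.camera_params('wrist');q=env.camera_params('side');t=o['tool_pos']
k=atz('wrist',p,226.4,122,.114);print(k,atz('side',q,243.1,161.5,.114))
print((R.from_euler('xyz',o['tool_rot'],degrees=True).inv().apply(k-t))*100)
```

```text
[0.48071825 0.0494296  0.114     ] [0.48124152 0.04432693 0.114     ]
[ 6.31198594 -2.4081128   6.03191972]
```

Emit:
jog_arm(
  motion=[
    {"x": 3.1,"y": -1.1,"z": 0,"ax": 0,"ay": 0,"az": 0},
    {"x": 3.1,"y": -1.05,"z": 0,"ax": 0,"ay": 0,"az": 0},
    {"x": 0,"y": 0,"z": 1.5,"ax": 0,"ay": 0,"az": 0},
    {"x": 0,"y": 0,"z": 1.5,"ax": 0,"ay": 0,"az": 0},
    {"x": 0,"y": 0,"z": 1.5,"ax": 0,"ay": 0,"az": 0},
  ],
)

```text
time_s: 20.0
tool_pos: [0.4804, 0.0467, 0.1288]
tool_rot: [-180.0, 0.0, 14.3]
force: [-0.1, 1.0, -1.1]
grip_width: 0.0413
grasp_force: 0.0
```

Emit:
jog_arm(
  motion=[
    {"x": 0,"y": 0,"z": 1,"ax": 0,"ay": 0,"az": 0},
    {"x": 0,"y": 0,"z": 1,"ax": 0,"ay": 0,"az": 0},
    {"x": 0,"y": 0,"z": 1,"ax": 0,"ay": 0,"az": 0},
    {"x": 0,"y": 0,"z": 1,"ax": 0,"ay": 0,"az": 0},
    {"x": 0,"y": 0,"z": 0,"ax": 0,"ay": 0,"az": 0},
  ],
)

```text
time_s: 20.5
tool_pos: [0.4792, 0.0462, 0.0882]
tool_rot: [-180.0, 0.1, 14.3]
force: [0.5, 0.1, 0.1]
grip_width: 0.0413
grasp_force: 0.0
```

Emit:
jog_arm(
  motion=[
    {"x": 0,"y": 0,"z": 0.3,"ax": 0,"ay": 0,"az": 0},
    {"x": 0,"y": 0,"z": 0,"ax": 0,"ay": 0,"az": 0},
    {"x": 0,"y": 0,"z": 0,"ax": 0,"ay": 0,"az": 0},
    {"x": 0,"y": 0,"z": 0,"ax": 0,"ay": 0,"az": 0},
    {"x": 0,"y": 0,"z": 0,"ax": 0,"ay": 0,"az": 0},
  ],
  claw=-1,
  squeeze=50,
)

```text
time_s: 21.0
tool_pos: [0.4807, 0.0458, 0.0869]
tool_rot: [179.9, -0.0, 14.2]
force: [1.6, -0.6, -0.8]
grip_width: 0.021
grasp_force: 48.5
```

Emit:
jog_arm(
  motion=[
    {"x": 0,"y": 0,"z": 0,"ax": 0,"ay": 0,"az": 0},
    {"x": 0,"y": 0,"z": 0,"ax": 0,"ay": 0,"az": 0},
    {"x": 0,"y": 0,"z": 0,"ax": 0,"ay": 0,"az": 0},
    {"x": 0,"y": 0,"z": 0,"ax": 0,"ay": 0,"az": 0},
    {"x": 0,"y": 0,"z": 0,"ax": 0,"ay": 0,"az": 0},
  ],
)

```text
time_s: 21.5
tool_pos: [0.4807, 0.046, 0.0868]
tool_rot: [180.0, -0.0, 14.2]
force: [1.1, -2.8, 2.8]
grip_width: 0.021
grasp_force: 48.6
```

Emit:
jog_arm(
  motion=[
    {"x": 0,"y": 0,"z": 0.2,"ax": 0,"ay": 0,"az": 0},
    {"x": 0,"y": 0,"z": 0.2,"ax": 0,"ay": 0,"az": 0},
    {"x": 0,"y": 0,"z": 0.2,"ax": 0,"ay": 0,"az": 0},
    {"x": 0,"y": 0,"z": 0.1,"ax": 0,"ay": 0,"az": 0},
    {"x": 0,"y": 0,"z": 0,"ax": 0,"ay": 0,"az": 0},
  ],
)

```text
time_s: 22.0
tool_pos: [0.4808, 0.0458, 0.0811]
tool_rot: [179.9, 0.0, 14.2]
force: [-3.2, -3.6, 12.6]
grip_width: 0.021
grasp_force: 48.7
```

Emit:
jog_arm(
  motion=[
    {"x": 0,"y": 0,"z": 0.15,"ax": 0,"ay": 0,"az": 0},
    {"x": 0,"y": 0,"z": 0.1,"ax": 0,"ay": 0,"az": 0},
    {"x": 0,"y": 0,"z": 0,"ax": 0,"ay": 0,"az": 0},
    {"x": 0,"y": 0,"z": 0,"ax": 0,"ay": 0,"az": 0},
    {"x": 0,"y": 0,"z": 0,"ax": 0,"ay": 0,"az": 0},
  ],
)

```text
time_s: 22.5
tool_pos: [0.4811, 0.0454, 0.0806]
tool_rot: [179.8, 0.0, 14.2]
force: [-7.3, -5.7, 29.6]
grip_width: 0.0211
grasp_force: 49.3
```

Emit:
jog_arm(
  motion=[
    {"x": 0,"y": 0,"z": -0.3,"ax": 0,"ay": 0,"az": 0},
    {"x": 0,"y": 0,"z": 0,"ax": 0,"ay": 0,"az": 0},
    {"x": 0,"y": 0,"z": 0,"ax": 0,"ay": 0,"az": 0},
    {"x": 0,"y": 0,"z": 0,"ax": 0,"ay": 0,"az": 0},
    {"x": 0,"y": 0,"z": 0,"ax": 0,"ay": 0,"az": 0},
  ],
  claw=-0.05,
)

```text
time_s: 23.0
tool_pos: [0.4797, 0.0468, 0.0795]
tool_rot: [-180.0, 0.1, 14.3]
force: [0.1, -0.1, -0.5]
grip_width: 0.0406
grasp_force: 0.0
```

Emit:
jog_arm(
  motion=[
    {"x": 0,"y": 0,"z": 0,"ax": 0,"ay": 0,"az": 0},
    {"x": 0,"y": 0,"z": -1,"ax": 0,"ay": 0,"az": 0},
    {"x": 0,"y": 0,"z": -3,"ax": 0,"ay": 0,"az": 0},
    {"x": 0,"y": 0,"z": -4,"ax": 0,"ay": 0,"az": 0},
    {"x": -3,"y": 1,"z": -2,"ax": 0,"ay": 0,"az": 0},
  ],
)

```text
time_s: 23.5
tool_pos: [0.457, 0.0319, 0.1841]
tool_rot: [-179.9, -0.4, 14.5]
force: [-0.3, -0.2, -0.5]
grip_width: 0.0414
grasp_force: 0.0
```

Emit:
jog_arm(
  motion=[
    {"x": -3,"y": 1,"z": 0,"ax": 0,"ay": 0,"az": 0},
    {"x": 0,"y": 0,"z": 0,"ax": 0,"ay": 0,"az": 0},
    {"x": 0,"y": 0,"z": 0,"ax": 0,"ay": 0,"az": 0},
    {"x": 0,"y": 0,"z": 0,"ax": 0,"ay": 0,"az": 0},
    {"x": 0,"y": 0,"z": 0,"ax": 0,"ay": 0,"az": 0},
  ],
)

```text
time_s: 24.0
tool_pos: [0.4275, 0.013, 0.1799]
tool_rot: [-179.9, 0.0, 14.3]
force: [0.3, -0.1, -0.4]
grip_width: 0.0415
grasp_force: 0.0
```

Run:
```python
from h import *
o=env.get_obs();print(o['tool_pos'],o['force'],o['time_s'])
im,p=snap('wrist','w6');s,q=snap('side','s6')
X=[.481,.0455]
for z in (.108,.114):print(z,proj('side',q,X+[z]),proj('wrist',p,X+[z]))
A=cv2.resize(im[90:250,170:330,::-1],(400,400),interpolation=cv2.INTER_CUBIC)
B=cv2.resize(s[145:195,220:270,::-1],(400,400),interpolation=cv2.INTER_CUBIC)
cv2.imwrite('pics/c6.png',np.hstack([A,B]))
```

```text
[0.42748259 0.0130067  0.17993982] [ 0.28317066 -0.08601844 -0.44326832] 24.0
0.108 (np.float64(243.08345378146444), np.float64(163.1556612708884)) (np.float64(235.56969107220976), np.float64(125.34594271278989))
0.114 (np.float64(243.00715624380854), np.float64(161.28669071996526)) (np.float64(234.96479216730913), np.float64(125.77540723366478))
```

View pics/c6.png

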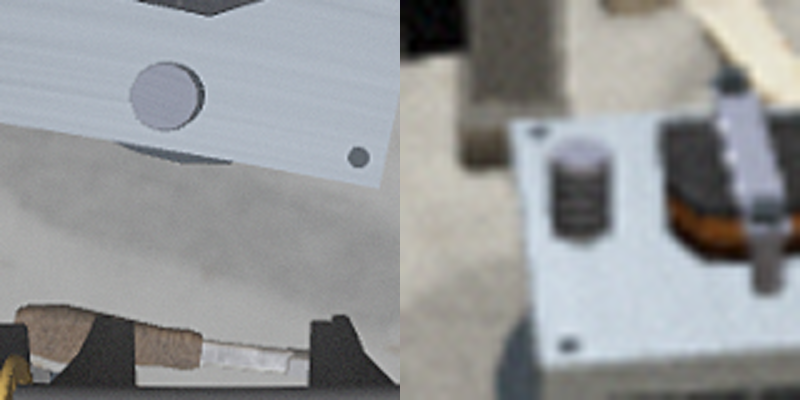

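The side view shows the head sitting flat on the plate at crop (580,150) with no shaft showing. The wrist view shows it upright at (166,96).

```bash
python3 -c "
from cell import env
print(env.sign_off())"
```

```text
the job is handed in; nothing more can be done
None
```

The lock pin is pushed home through both holes with its head flat on the plate, and the job was handed in at about 24 s; the sign-off gave no verdict, and I did not re-measure the whetstone, wax tin or thread spool, though the arm never went near them.

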